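# Slide a row of data loggers into the charging cradle

## Robot

A 7-joint arm with a two-finger parallel gripper is mounted at the origin on the work surface. World frame = base frame: x ahead of the robot, y to its left, z up, the work surface at z = 0. Lengths are in m, angles in rad, forces in N, time in s.
With the tool pointing down it reaches from about 0.35 to 0.775 m from the base axis. Payload 3.1 kg.
Tool frame: the origin (TCP) lies on the centre line of the jaws, within the pads' length; the fingertips stand 25 mm ahead of it and the grasp point (between the pads) lies 6 mm ahead of it; z points along the fingers, y is the line along which they close (so a half turn about z gives the same grasp; the last joint's range is limited). The gripper opens to 85 mm and grips with 20 to 120 N. Pads are 22 mm wide; open, the fingers measure 114 mm over their backs; the gripper's body (76 mm by 85 mm) begins 54 mm behind the grasp point. The pads swing forward as they close: fully open they stand 13 mm farther back than shut.
Start: joints at [1.275, 0.311, 0.014, 1.512, -0.004, 1.319, -0.027], TCP at [0.138, -0.532, 0.256] pointing down, gripper open.
Joint ranges: [-2.7, 2.7], [-0.3, 1.91], [-1.27, 1.3], [0.12, 2.57], [-1.44, 4.58], [0.2, 2.03], [-3.05, 3.05]. Speed limits (rad/s): [2.79, 2.79, 3.14, 3.14, 3.14, 3.14, 3.14].

## Interface

Orientations are given as a rotation vector (axis times angle).
In Python, from plant import state, grab_frame, hand_in gives the robot as it stands.
- The arm moves only by the tool arm_command, never from a script. Its argument "motion" is a list of rows, each an object with "linear": the shift along the tool's x, y, z in mm, a list of three; "yaw": the turn about the tool's z in rad. In form: [{"linear": [x, y, z], "yaw": yaw}, ...]. A call has 1 to 20 rows; each row shifts and turns the commanded pose from where the row before left it, along the tool's axes as they then stand; what a row does not reach is not made up. A row lasts 1/12 s, in which the tool goes at most 41.7 mm and 7.16 degrees, less where a joint would pass 70% of its speed; a pose out of reach is approached as far as the arm can. A call with a gripper value outside its range is refused whole. "grip" is the opening, from 0 (shut) to 1 (fully open), set as the call begins (left out, the last holds). The fingers move at their own pace and stop on an object; "newtons" is the grip in N (left out, the last holds). Time passes only in rows, so rows that do not move let the fingers close. It gives the time, the measured TCP pose, the force, the opening and the grip force at its end, in the units of the state.
- state(): the state, without advancing time (a new reading comes with each control period).
- grab_frame(name): name is "scene" or "top" or "wrist"; returns a dict with "img" (420x560x3 uint8, red, green, blue), "range_z" (420x560 float32, m along the optical axis (not along the pixel's ray), 0 where there is no reading), "fx", "fy", "cx", "cy" (pixels), "extrinsics" (4x4, takes a point from camera to world coordinates); the wrist camera has in their place "mount" (4x4, takes a point from camera to tool coordinates, whose origin is the TCP and whose axes are the flange's). Camera axes: x right, y down, z forward; pixel columns grow to the right and rows downward; lengths in m; the calibration is good to about 2 mm. A picture is of the moment at which its call begins: read the wrist's pose just before it.
- hand_in(): hands the job in; it is judged then, once.
The state is a dict: "t": time; "joint_pos": joint angles; "joint_vel": joint speeds; "joint_torque": joint torques, N m; "eef_pos": TCP position; "orientation": TCP orientation; "force": force on the tool from outside, world axes, zero at the start; "torque": the same for the moment, N m; "width": finger opening in m; "grasp_force": force on a finger pad.
Only numpy, scipy, OpenCV 4.12 (cv2) and the standard library are available. Lean on these libraries where they do the work, as an engineer would, in place of code of your own. Each camera call takes 0.05 s, during which the arm holds its last target. There are 200 camera calls.

## Task

The three grey data loggers stand as one row in front of the mouth of their charging cradle. Push the whole row from its outer end straight into the cradle until it is fully home against the back stop, keeping the loggers upright on the bench, in line and together all the way: they charge through one another's side contacts, so do not lift them or pull the row apart. Then let go.

Things in the scene. Friction and masses are not known exactly. Their poses are not given: they have to be found in the camera images.
- cradle: Fixed, low aluminium U-frame, no floor. Origin: at bench level, middle of the back stop's inner face; x points out of the mouth, y across, z up. Back stop 34 mm high, white box behind it. Two rails, 20 mm high, 80 mm apart inside, run to x = 85 mm, then flare out to x = 114 mm. Home, the row fills x = 0 to 102 mm; it starts in line with the bay within 8 mm, its near end 40 to 80 mm beyond the straight rails.
- logger_a: The logger nearest the cradle: light grey plastic box, 34 mm along the row, 70 mm across it, 44 mm high, 0.11 to 0.23 kg, with a small screen and a white button on top and brass contacts on its sides; its origin is the centre of its underside, its x runs along the row away from the cradle (34 mm), its y across the row (70 mm), its z up.
- logger_b: The middle logger of the row, alike, 2 to 3 mm behind the first at the start; its origin is the centre of its underside, its x runs along the row away from the cradle (34 mm), its y across the row (70 mm), its z up.
- logger_c: The outer logger of the row, farthest from the cradle, alike, 2 to 3 mm behind the middle one at the start; its outer wide face (17 mm out) is free; its origin is the centre of its underside, its x runs along the row away from the cradle (34 mm), its y across the row (70 mm), its z up.
Things that resemble listed ones, but are neither listed nor needed, are in the scene too. What is shaped like the logger_c but pink is not meant. Several things have the shape of the cradle; the one meant has the colours described above.

How it is judged:
At the end, for the whole second after the job is handed in: All three loggers stand at rest on the bench, upright (0.1 rad), in order in the cradle: centres 17, 51 and 85 mm out from the back stop, at most 12 mm farther out or 7 mm nearer, within 12 mm of the bay's middle line and 10 degrees of its direction, undersides below 8 mm (x of logger_a in the frame of cradle between 0.01 and 0.029 m and y of logger_a in the frame of cradle between -0.012 and 0.012 m and angle between the x axis of each of logger_a, logger_b, logger_c and the x axis of cradle, either way round below 0.175 rad and angle between each of logger_a, logger_b, logger_c's own z axis and vertical below 0.1 rad and height (world z) of each of logger_a, logger_b, logger_c below 0.008 m and linear speed of each of logger_a, logger_b, logger_c below 0.01 m/s and x of logger_b in the frame of cradle between 0.044 and 0.063 m and y of logger_b in the frame of cradle between -0.012 and 0.012 m and x of logger_c in the frame of cradle between 0.078 and 0.097 m and y of logger_c in the frame of cradle between -0.012 and 0.012 m); the robot touches nothing.
It fails at once if a logger is lifted more than 15 mm off the bench (height (world z) of any of logger_a, logger_b, logger_c above 0.015 m).
It fails at once if a logger tips more than 0.4 rad (angle between any of logger_a, logger_b, logger_c's own z axis and vertical above 0.4 rad).
It fails at once if the row comes apart: the centres of two neighbours are more than 60 mm from one another (34 mm when touching) (horizontal distance between logger_a and logger_b above 0.06 m or horizontal distance between logger_b and logger_c above 0.06 m).
It fails at once if the row buckles: two neighbours are turned more than 0.4 rad to one another (angle between the x axis of logger_a and the x axis of logger_b, either way round above 0.4 rad or angle between the x axis of logger_b and the x axis of logger_c, either way round above 0.4 rad).
It also fails if it takes over 32 s, if anything falls off the work surface, if the arm or the gripper's body presses on something with over 40 N, if the wrist force passes 120 N, or if a joint passes its speed limit or range.

## Working session

There is one attempt and no reset: what is moved stays moved. The work goes in short steps, Python scripts to look and compute and a tool call to move; the robot and the scene stay as the last step left them, time stands still between calls to the robot, and variables do not carry over. Pictures are saved under pics/ and viewed, at most 10 in all, crops included, and the job is handed in when it is done.

Besides the shell and the picture viewer there is one more tool, called after "Request:" as a command line: name --argument value ..., lists and objects as JSON in quotes. arm_command: Moves the arm, as the interface text tells. Its arguments: {"type":"object","properties":{"motion":{"type":"array","items":{"type":"object","properties":{"linear":{"type":"array","items":{"type":"number"}},"yaw":{"type":"number"}}}},"grip":{"type":"number"},"newtons":{"type":"number"}},"required":["motion"]}

```bash
mkdir -p pics
python3 - <<'E'
from plant import *
import cv2,numpy as np
s=state();print(s)
for n in("top","scene"):
    f=grab_frame(n);np.savez(n,**f);cv2.imwrite(f"pics/{n}0.png",f["img"][:,:,::-1]);print(f["extrinsics"],f["fx"])
E
```

```text
{'t': 0.0, 'joint_pos': array([ 1.27527921,  0.31168859,  0.01394724,  1.51306737, -0.00439646,
        1.31918765, -0.0271811 ]), 'joint_vel': array([-0.00032638, -0.00057511, -0.00101662,  0.0010044 , -0.00019121,
       -0.00015419,  0.00046542]), 'joint_torque': array([-6.35082943e-04, -3.79913771e+01,  1.45857506e-01, -2.30590439e+01,
        1.23030998e-02,  1.37533454e-02,  9.50908152e-07]), 'eef_pos': array([ 0.13797159, -0.53171859,  0.25523708]), 'orientation': array([-3.11402902e+00, -3.97552517e-01,  5.92629567e-04]), 'force': array([ 0.12148991, -0.12577578, -0.23891878]), 'torque': array([-0.05142908, -0.00731396,  0.02838241]), 'grasp_force': 0.0, 'width': 0.08519108669440445}
[[ 0.00675792 -0.99839249  0.05627404  0.46218839]
 [-0.99993432 -0.00726784 -0.0088617   0.0801785 ]
 [ 0.00925645 -0.05621046 -0.99837603  0.70652314]
 [ 0.          0.          0.          1.        ]] 429.35939032022327
[[ 0.65864888  0.65188384 -0.37580461  0.7918232 ]
 [ 0.75244732 -0.56918027  0.33144662 -0.18139088]
 [ 0.00216413 -0.50108012 -0.86539819  0.70819734]
 [ 0.          0.          0.          1.        ]] 406.88339102875034
```

View pics/top0.png

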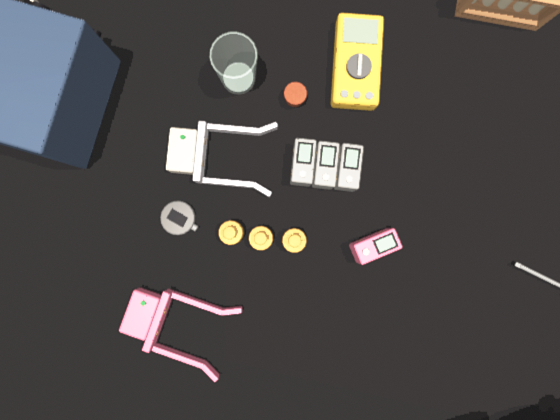

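View pics/scene0.png

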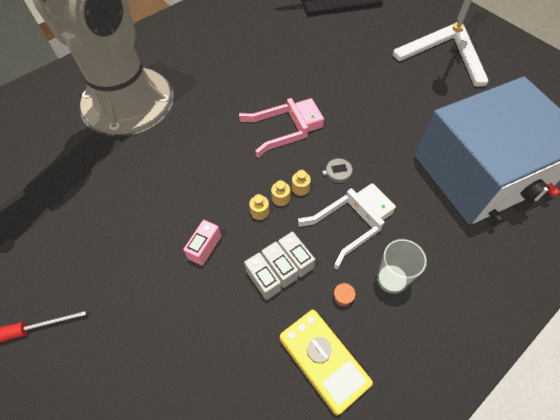

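The top view shows the row at pixels (292–362, 140–190) and the white cradle at (200, 153) with its mouth to the right. The pink cradle and pink logger are decoys. I'll measure with depth.

```bash
cat > h.py <<'E'
import numpy as np,cv2
def cloud(f):
    z=f["range_z"];v,u=np.mgrid[:z.shape[0],:z.shape[1]]
    p=np.stack([(u-f["cx"])/f["fx"]*z,(v-f["cy"])/f["fy"]*z,z],-1)
    E=f["extrinsics"];w=p@E[:3,:3].T+E[:3,3];w[z==0]=np.nan;return w
def rect(P):
    (c,s,a)=cv2.minAreaRect((P[:,:2]*1000).astype(np.float32));return np.round(c,1),np.round(s,1),round(a,1)
def comps(w,img,box,lo,hi,sat=60,minpix=30,erode=0):
    im=img.astype(int);g=(im.max(2)-im.min(2)<sat)
    m=(w[...,2]>lo)&(w[...,2]<hi)&g
    b=np.zeros_like(m);b[box[1]:box[3],box[0]:box[2]]=1;m&=b
    n,l,st,_=cv2.connectedComponentsWithStats(m.astype(np.uint8))
    for i in range(1,n):
        if st[i,4]>=minpix:
            P=w[l==i];print(st[i],rect(P),"z",np.round(np.median(P[:,2]),4),"mean",np.round(P.mean(0)*1000,1))
E
python3 - <<'E'
from h import *
f=dict(np.load("top.npz"));w=cloud(f);im=f["img"]
print("bench z",np.nanmedian(w[200:300,300:340,2]))
print("loggers");comps(w,im,(280,125,380,205),.036,.052)
print("rails");comps(w,im,(190,110,285,205),.012,.026)
print("stop");comps(w,im,(160,110,215,205),.028,.06)
# per-logger top via brightness rows
for r in range(110,205,12):
    print(r,[f"{int(x*1000)}" if x==x else "-" for x in w[r,160:375:6,2]])
E
```

```text
bench z -0.000518960848643335
loggers
[291 138  25  47 961] (array([571. ,  31.7]), array([34. , 69.8]), 84.5) z 0.0438 mean [570.2  32.   43.8]
[314 141  26  47 974] (array([566.3,  -4.5]), array([34.4, 69.7]), 84.1) z 0.0439 mean [565.7  -3.8  43.7]
[337 144  26  46 982] (array([563. , -41.2]), array([34.3, 69.8]), 83.3) z 0.0438 mean [562.5 -40.5  43.7]
rails
[205 122  73  18 431] (array([627.9, 131.5]), array([ 23.9, 117.3]), 6.7) z 0.0193 mean [626.2 132.5  18.9]
[196 141  75  56 443] (array([558.9, 136.8]), array([121.2,  66.9]), 77.4) z 0.0193 mean [540.7 145.1  19.2]
stop
[ 166  121   40   61 1469] (array([588.8, 218.3]), array([56.6, 96.2]), 85.4) z 0.0302 mean [588.1 215.5  30.8]
110 ['0', '0', '1', '0', '0', '0', '0', '0', '0', '0', '-', '2', '0', '0', '0', '0', '-2', '-2', '-2', '0', '0', '0', '0', '-3', '2', '1', '-1', '-1', '-2', '0', '-2', '0', '-1', '0', '0', '8']
122 ['2', '0', '-2', '-1', '0', '-2', '-2', '33', '0', '-2', '0', '0', '-2', '0', '-1', '0', '0', '0', '1', '0', '-1', '0', '-1', '1', '-3', '1', '-1', '0', '0', '0', '1', '0', '0', '0', '0', '2']
134 ['1', 
[... 520 characters left out ...]
, '8', '45', '45', '43', '37', '44', '43', '44', '42', '44', '46', '43', '0', '0']
170 ['0', '0', '26', '27', '29', '29', '34', '20', '0', '1', '-1', '0', '-2', '0', '0', '0', '-1', '0', '0', '0', '0', '0', '43', '43', '44', '43', '45', '44', '41', '44', '42', '43', '44', '45', '-2', '-1']
182 ['-1', '0', '0', '0', '0', '0', '13', '20', '18', '22', '18', '17', '19', '18', '19', '19', '-1', '0', '0', '0', '0', '-1', '41', '42', '42', '44', '42', '42', '43', '43', '42', '44', '43', '42', '3', '0']
194 ['0', '-1', '0', '0', '0', '-1', '0', '-1', '-1', '1', '-1', '0', '0', '1', '-1', '0', '0', '0', '19', '0', '-4', '1', '1', '0', '0', '0', '-1', '-2', '-1', '-1', '-1', '0', '-1', '0', '0', '-1']
```

Run:
```python
from h import *
f=dict(np.load("top.npz"));w=cloud(f);im=f["img"]
def sel(u0,v0,u1,v1,lo,hi):
    P=w[v0:v1,u0:u1].reshape(-1,3);return P[(P[:,2]>lo)&(P[:,2]<hi)]*1000
A=sel(210,118,256,140,.012,.024);B=sel(206,172,250,196,.012,.024)
for P in(A,B):
    k=np.polyfit(P[:,1],P[:,0],1);r=P[:,0]-np.polyval(k,P[:,1]);print("rail",k,np.degrees(np.arctan(k[0])),"y",P[:,1].min(),P[:,1].max(),"off pct",np.percentile(r,[3,50,97]))
S=sel(190,118,212,188,.0318,.038)
print("stop",rect(S/1000),len(S))
# project into frame with angle th
for th in (6.0,):
    t=np.radians(th);d=np.array([-np.sin(t),-np.cos(t)]);n=np.array([np.cos(t),-np.sin(t)])
    for nm,P in(("A",A),("B",B),("S",S)):
        print(nm,"along",np.percentile(P[:,:2]@d,[1,50,99]),"across",np.percentile(P[:,:2]@n,[2,50,98]))
    for c in((571,31.7),(566.3,-4.5),(563,-41.2)): print(np.array(c)@d,np.array(c)@n)
```

```text
rail [8.34110312e-02 6.13933433e+02] 4.768062723001376 y 108.29101664921875 181.44404527052814 off pct [-3.48556754 -0.15917991  4.33542187]
rail [8.10764593e-02 5.26462311e+02] 4.635200345096634 y 117.02322770354101 186.93268019532806 off pct [-3.70930039 -0.03792076  4.05989397]
stop (array([586.6, 201.6]), array([23. , 94.2]), 85.4) 405
A along [-245.91709834 -209.96657177 -172.88772044] across [603.56175286 607.21564595 612.05859127]
B along [-242.04908844 -207.89196274 -172.63488675] across [515.80088498 519.91183344 524.24891385]
S along [-267.09488896 -256.59265183 -250.30999589] across [517.1981149  562.41744455 608.09374946]
-91.21209660900439 564.5584499696995
-54.719120219314924 563.6681274317575
-17.87522273051604 564.2223997789652
```

Request:
arm_command --motion '[{"linear":[0,0,0],"yaw":-0.1235},{"linear":[0,0,0],"yaw":-0.1235},{"linear":[0,0,0],"yaw":-0.1235},{"linear":[0,0,0],"yaw":-0.1235},{"linear":[0,0,0],"yaw":-0.1235},{"linear":[0,0,0],"yaw":-0.1235},{"linear":[0,0,0],"yaw":-0.1235},{"linear":[0,0,0],"yaw":-0.1235},{"linear":[0,0,0],"yaw":-0.1235},{"linear":[0,0,0],"yaw":-0.1235}]' --grip 0.35

```text
t: 0.93
eef_pos: [0.138, -0.532, 0.2557]
orientation: [-2.303, -2.135, -0.001]
force: [-0.0, -0.6, 0.3]
width: 0.0299
grasp_force: 0.0
```

Request:
arm_command --motion '[{"linear":[25,21.6,5],"yaw":0},{"linear":[25,21.6,5],"yaw":0},{"linear":[25,21.6,5],"yaw":0},{"linear":[25,21.6,5],"yaw":0},{"linear":[25,21.6,5],"yaw":0},{"linear":[25,21.6,5],"yaw":0},{"linear":[25,21.6,5],"yaw":0},{"linear":[25,21.6,5],"yaw":0},{"linear":[25,21.6,5],"yaw":0},{"linear":[25,21.6,5],"yaw":0},{"linear":[25,21.6,5],"yaw":0},{"linear":[25,21.6,5],"yaw":0},{"linear":[25,21.6,5],"yaw":0},{"linear":[25,21.6,5],"yaw":0},{"linear":[25,21.6,5],"yaw":0},{"linear":[25,21.6,5],"yaw":0},{"linear":[25,21.6,5],"yaw":0},{"linear":[25,21.6,5],"yaw":0},{"linear":[0,0,0],"yaw":0}]'

```text
t: 2.52
eef_pos: [0.5658, -0.1069, 0.1649]
orientation: [-2.296, -2.138, -0.01]
force: [1.2, 2.0, 0.4]
width: 0.0303
grasp_force: 0.0
```

Request:
arm_command --motion '[{"linear":[0,-2,25],"yaw":0.005},{"linear":[0,-2,25],"yaw":0.005},{"linear":[0,-2,25],"yaw":0},{"linear":[0,-1,25],"yaw":0},{"linear":[0,0,15],"yaw":0},{"linear":[0,0,12],"yaw":0},{"linear":[0,0,0],"yaw":0},{"linear":[0,0,0],"yaw":0}]'

```text
t: 3.18
eef_pos: [0.5552, -0.1152, 0.039]
orientation: [-2.321, -2.116, 0.001]
force: [0.6, 0.5, 1.0]
width: 0.03
grasp_force: 0.0
```

Run:
```python
from plant import *
from h import *
print(state()["orientation"],state()["eef_pos"])
f=grab_frame("scene");cv2.imwrite("pics/s1.png",f["img"][:,:,::-1])
f=grab_frame("top");w=cloud(f);comps(w,f["img"],(280,125,380,205),.036,.052)
```

```text
[-2.32059982e+00 -2.11635384e+00  8.69191972e-04] [ 0.55519591 -0.11515428  0.03897118]
[291 138  25  47 966] (array([571. ,  31.7]), array([33.9, 70.1]), 84.6) z 0.0437 mean [570.1  32.   43.6]
[314 141  26  47 975] (array([566.4,  -4.4]), array([34.3, 70.2]), 84.1) z 0.0438 mean [565.6  -3.9  43.7]
[337 144  26  46 983] (array([563.5, -41.2]), array([34.2, 70.7]), 83.4) z 0.0438 mean [562.4 -40.5  43.7]
```

View pics/s1.png

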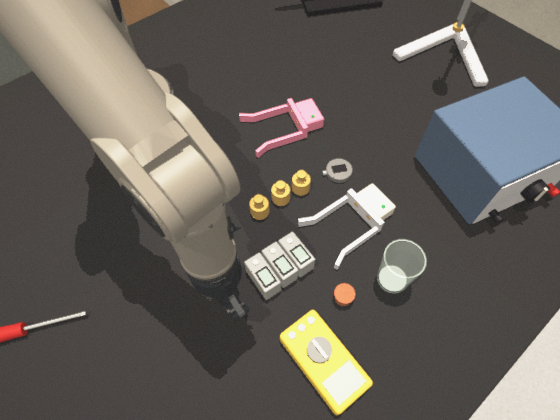

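The scene view shows the gripper at (235, 300), lowered outside logger_c at (263, 280), with the row undisturbed. Next I'll trim the alignment and approach.

Request:
arm_command --motion '[{"linear":[0,2,3],"yaw":-0.01},{"linear":[4,0,2],"yaw":0},{"linear":[7,0,0],"yaw":0},{"linear":[7,0,0],"yaw":0},{"linear":[6,0,0],"yaw":0},{"linear":[5,0,0],"yaw":0},{"linear":[4,0,0],"yaw":0},{"linear":[4,0,0],"yaw":0},{"linear":[4,0,0],"yaw":0},{"linear":[4,0,0],"yaw":0},{"linear":[4,0,0],"yaw":0},{"linear":[4,0,0],"yaw":0},{"linear":[4,0,0],"yaw":0},{"linear":[0,0,0],"yaw":0},{"linear":[0,0,0],"yaw":0}]'

```text
t: 4.53
eef_pos: [0.5621, -0.0588, 0.0343]
orientation: [2.311, 2.128, -0.0]
force: [0.3, -2.9, 0.2]
width: 0.0302
grasp_force: 1.2
```

```bash
cat > chk.py <<'E'
from plant import *
from h import *
import sys
s=state();o=s["orientation"];print(s["t"],s["eef_pos"],"ang",np.degrees(2*np.arctan2(o[1],o[0])),s["force"])
f=grab_frame("top");w=cloud(f);comps(w,f["img"],(195,115,380,205),.036,.052,minpix=150)
cv2.imwrite(f"pics/{sys.argv[1]}.png",cv2.resize(f["img"][90:230,140:400,::-1],None,fx=3,fy=3))
E
python3 chk.py c1
```

```text
4.5333 [ 0.56214905 -0.05881921  0.03428782] ang 85.28109317511858 [ 0.31921896 -2.91549839  0.20755156]
[ 287  138   67   51 2764] (array([567.5,   3.3]), array([102.6,  71.3]), 84.4) z 0.0438 mean [565.9   6.   43.7]
```

View pics/c1.png

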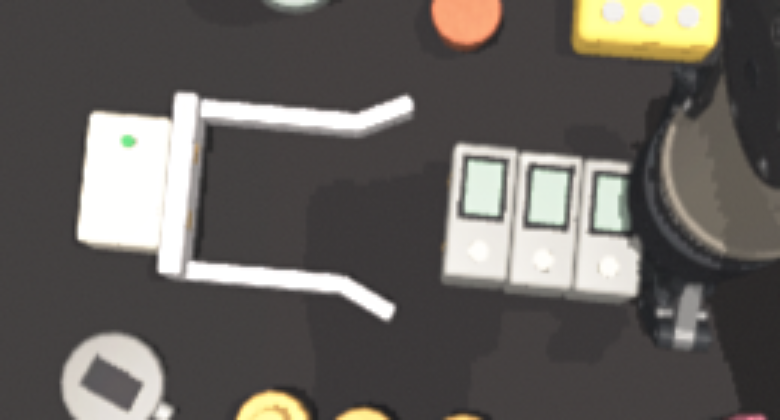

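The row is closed up, in line with the bay, with its front at crop pixel (449, 210) and the stop face at (198, 185). I'll continue pushing.

Request:
arm_command --motion '[{"linear":[4,0,0],"yaw":0},{"linear":[5,0,0],"yaw":0},{"linear":[5,0,0],"yaw":0},{"linear":[5,0,0],"yaw":0},{"linear":[5,0,0],"yaw":0},{"linear":[5,0,0],"yaw":0},{"linear":[5,0,0],"yaw":0},{"linear":[5,0,0],"yaw":0},{"linear":[5,0,0],"yaw":0},{"linear":[5,0,0],"yaw":0},{"linear":[4,0,0],"yaw":0},{"linear":[3,0,0],"yaw":0},{"linear":[0,0,0],"yaw":0}]'

```text
t: 5.67
eef_pos: [0.5667, -0.0009, 0.0342]
orientation: [-2.308, -2.129, -0.002]
force: [-0.3, -2.2, 1.3]
width: 0.0302
grasp_force: 0.9
```

```bash
python3 chk.py c2
```

```text
5.6667 [ 0.5667032  -0.00090358  0.03424371] ang -274.6137889043017 [-0.29357112 -2.19164661  1.26046494]
[ 251  135   65   51 2574] (array([572. ,  61.3]), array([102.4,  71.7]), 84.7) z 0.0438 mean [569.8  66.8  43.7]
```

View pics/c2.png

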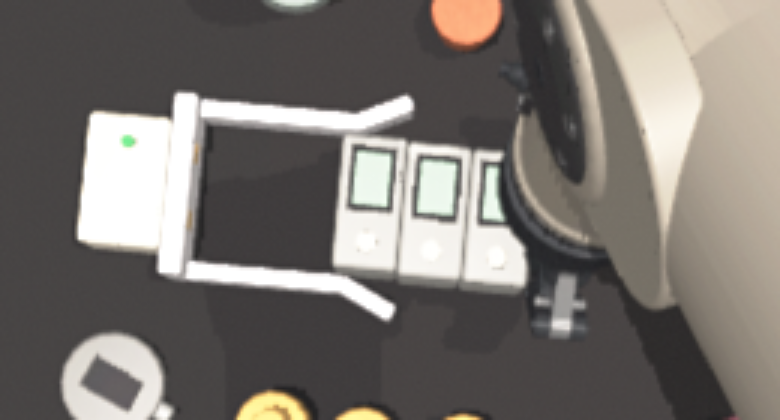

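The row front (crop pixel 340, 205) is entering the straight rails with clearance on both sides. I'll keep pushing.

Request:
arm_command --motion '[{"linear":[4,0.2,0],"yaw":0},{"linear":[5,0.2,0],"yaw":0},{"linear":[5,0.2,0],"yaw":0},{"linear":[5,0.2,0],"yaw":0},{"linear":[5,0.2,0],"yaw":0},{"linear":[5,0.2,0],"yaw":0},{"linear":[5,0.2,0],"yaw":0},{"linear":[5,0.2,0],"yaw":0},{"linear":[5,0.2,0],"yaw":0},{"linear":[5,0,0],"yaw":0},{"linear":[5,0,0],"yaw":0},{"linear":[4,0,0],"yaw":0},{"linear":[3,0,0],"yaw":0},{"linear":[0,0,0],"yaw":0}]'

```text
t: 6.88
eef_pos: [0.5734, 0.0599, 0.0342]
orientation: [-2.308, -2.129, -0.002]
force: [0.3, -2.0, -0.4]
width: 0.0299
grasp_force: 0.7
```

```bash
python3 chk.py c3
```

```text
6.8833 [0.57343824 0.05989589 0.03421215] ang -274.6099550527986 [ 0.27605926 -2.00659426 -0.42583405]
[ 212  131   65   51 2290] (array([578.6, 122.2]), array([102.7,  70.8]), 84.3) z 0.0437 mean [575.5 131.4  43.6]
```

View pics/c3.png

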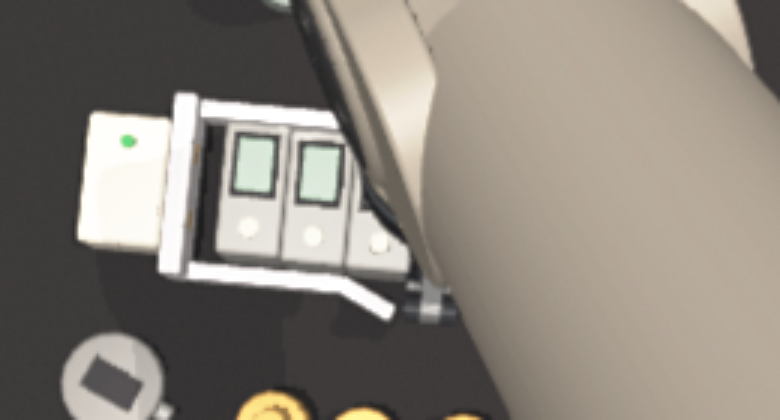

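The row is well inside, with about 15 mm left (crop pixels 218 to 198). The last stretch is slow, watching the force.

Request:
arm_command --motion '[{"linear":[2,0,0],"yaw":0},{"linear":[2,0,0],"yaw":0},{"linear":[2,0,0],"yaw":0},{"linear":[2,0,0],"yaw":0},{"linear":[2,0,0],"yaw":0},{"linear":[0,0,0],"yaw":0}]'

```text
t: 7.43
eef_pos: [0.5744, 0.0685, 0.0343]
orientation: [-2.31, -2.129, -0.001]
force: [0.4, -3.8, 0.8]
width: 0.0298
grasp_force: 1.8
```

Request:
arm_command --motion '[{"linear":[1,0,0],"yaw":0},{"linear":[1,0,0],"yaw":0},{"linear":[1,0,0],"yaw":0},{"linear":[0,0,0],"yaw":0}]'

```text
t: 7.77
eef_pos: [0.5746, 0.0714, 0.0342]
orientation: [-2.31, -2.129, -0.001]
force: [0.3, -3.0, -0.1]
width: 0.0298
grasp_force: 1.8
```

```bash
python3 chk.py c4
```

```text
7.7667 [0.57460507 0.07141046 0.03423221] ang -274.6821681023996 [ 0.29729473 -2.98528774 -0.10610943]
[ 204  130   64   51 2138] (array([580. , 134.6]), array([99.9, 71.4]), 84.8) z 0.0437 mean [576.  145.4  43.6]
```

View pics/c4.png

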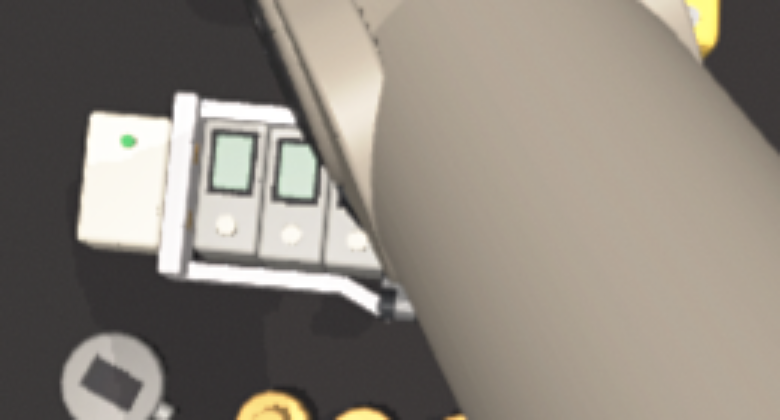

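Only a few mm remain (crop pixels 197 to 203), and the force is still plain friction.

Request:
arm_command --motion '[{"linear":[1,0,0],"yaw":0},{"linear":[1,0,0],"yaw":0},{"linear":[1,0,0],"yaw":0},{"linear":[0,0,0],"yaw":0}]'

```text
t: 8.15
eef_pos: [0.5748, 0.0745, 0.0342]
orientation: [-2.31, -2.129, -0.001]
force: [-0.5, -3.1, 0.1]
width: 0.0297
grasp_force: 1.7
```

Request:
arm_command --motion '[{"linear":[1,0,0],"yaw":0},{"linear":[1,0,0],"yaw":0},{"linear":[0,0,0],"yaw":0}]'

```text
t: 8.4
eef_pos: [0.5749, 0.0764, 0.0342]
orientation: [-2.31, -2.129, -0.001]
force: [1.0, -3.6, 1.0]
width: 0.0296
grasp_force: 1.7
```

Request:
arm_command --motion '[{"linear":[1,0,0],"yaw":0},{"linear":[1,0,0],"yaw":0},{"linear":[0,0,0],"yaw":0}]'

```text
t: 8.65
eef_pos: [0.575, 0.0779, 0.0342]
orientation: [2.31, 2.129, -0.001]
force: [-0.9, -3.2, 0.4]
width: 0.0301
grasp_force: 2.0
```

```bash
python3 chk.py c5
```

```text
8.65 [0.57504519 0.07787296 0.03423299] ang 85.30858467260435 [-0.90174619 -3.2409802   0.35920048]
[ 200  129   60   52 1999] (array([580.7, 144. ]), array([94.1, 71.2]), 84.6) z 0.0437 mean [576.4 153.8  43.6]
```

View pics/c5.png

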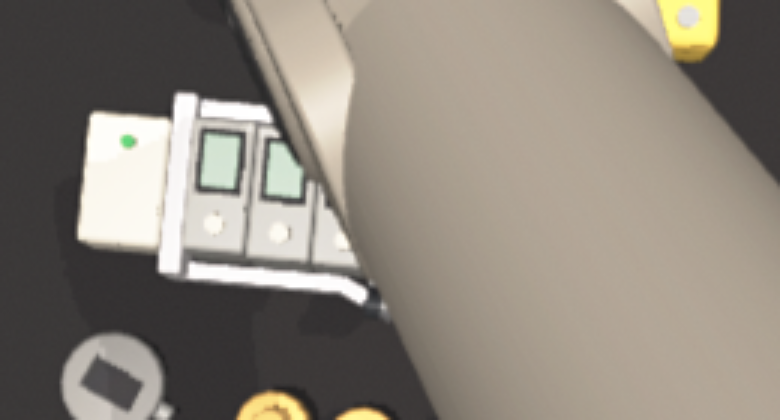

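The front now looks almost at the stop (crop pixels 190, 180, allowing for parallax). I'll push until the force rises.

Request:
arm_command --motion '[{"linear":[1,0,0],"yaw":0},{"linear":[1,0,0],"yaw":0},{"linear":[0,0,0],"yaw":0}]'

```text
t: 8.95
eef_pos: [0.575, 0.0779, 0.0342]
orientation: [2.31, 2.127, -0.004]
force: [-0.4, -6.6, 2.5]
width: 0.0298
grasp_force: 3.4
```

Request:
arm_command --motion '[{"linear":[1,0,0],"yaw":0},{"linear":[0,0,0],"yaw":0}]'

```text
t: 9.12
eef_pos: [0.575, 0.0779, 0.0343]
orientation: [2.31, 2.126, -0.006]
force: [-1.0, -8.3, 2.8]
width: 0.03
grasp_force: 4.0
```

Request:
arm_command --motion '[{"linear":[1,0,0],"yaw":0},{"linear":[0,0,0],"yaw":0}]'

```text
t: 9.28
eef_pos: [0.575, 0.0779, 0.0343]
orientation: [2.31, 2.124, -0.008]
force: [-2.1, -9.4, 3.9]
width: 0.0303
grasp_force: 4.7
```

Movement has stopped and the force is rising. I'll back off straight, then up, and check.

Request:
arm_command --motion '[{"linear":[-5,0,0],"yaw":0},{"linear":[-5,0,0],"yaw":0},{"linear":[-10,0,0],"yaw":0},{"linear":[-15,0,0],"yaw":0},{"linear":[-20,0,0],"yaw":0},{"linear":[-20,0,0],"yaw":0},{"linear":[-10,0,-15],"yaw":0},{"linear":[-10,0,-25],"yaw":0},{"linear":[-20,0,-30],"yaw":0},{"linear":[-30,0,-20],"yaw":0},{"linear":[-35,0,0],"yaw":0},{"linear":[-35,0,0],"yaw":0},{"linear":[-20,0,0],"yaw":0},{"linear":[0,0,0],"yaw":0}]'

```text
t: 10.45
eef_pos: [0.5553, -0.1602, 0.1242]
orientation: [2.319, 2.115, -0.004]
force: [-0.2, -0.6, -0.5]
width: 0.0299
grasp_force: 0.0
```

```bash
python3 chk.py c6
python3 - <<'E'
from plant import *
from h import *
W=np.concatenate([cloud(grab_frame("top"))[125:185,192:212].reshape(-1,3) for _ in range(3)])*1000
t=np.radians(4.65);d=np.array([-np.sin(t),-np.cos(t)])
f=dict(np.load("top.npz"));w=cloud(f)[122:186,190:215].reshape(-1,3)*1000
for nm,P,lo,hi in(("stop before",w,31,37),("floor+stop hist",w,-5,3),("logger now",W,40,50)):
    q=P[(P[:,2]>lo)&(P[:,2]<hi)][:,:2]@d;print(nm,np.percentile(q,[1,5,50,95,99]).round(1))
E
```

```text
10.45 [ 0.55528888 -0.16022778  0.12417567] ang 84.74056822496117 [-0.16827538 -0.59563482 -0.51090855]
[ 200  129   69   52 2898] (array([580.4, 139.8]), array([102.5,  71.3]), 84.3) z 0.0437 mean [579.4 139.6  43.7]
stop before [-255.2 -249.  -243.3 -237.9 -237.4]
floor+stop hist [-267.7 -262.6 -232.6 -222.8 -220.6]
logger now [-237.  -236.3 -229.  -221.3 -219.5]
```

View pics/c6.png

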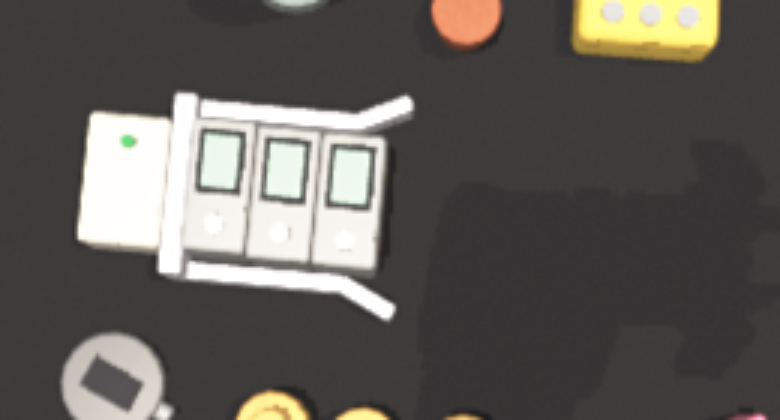

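The row is together (102.5 mm long) and flush against the stop, about 1 mm off the bay's middle line. The gripper is clear.

```bash
python3 -c "
from plant import *
print(hand_in())"
```

```text
the job is handed in; nothing more can be done
None
```

The row of three loggers is pushed fully home against the cradle's back stop, together and about 1 mm off the bay's middle line; the gripper is clear and the job is handed in (no verdict was returned).

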